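Shorten the drying rack by one hole and lay a board on it

ROBOT

A 6-joint arm with a two-finger parallel gripper is mounted at the origin on the work surface. World frame = base frame: x ahead of the robot, y to its left, z up, the work surface at z = 0. Lengths are in m, angles in rad, forces in N, time in s.
With the tool pointing down it reaches from about 0.25 to 0.725 m from the base axis. Payload 9.7 kg.
Tool frame: the origin (TCP) lies at the very end of the fingers, on their centre line; the grasp point (between the pads) lies 19 mm behind it; z points along the fingers, y is the line along which they close (so a half turn about z gives the same grasp; the last joint's range is limited). The gripper opens to 85 mm and grips with 20 to 120 N. Pads are 22 mm wide; open, the fingers measure 114 mm over their backs; the gripper's body (76 mm by 85 mm) begins 54 mm behind the grasp point. The pads swing forward as they close: fully open they stand 13 mm farther back than shut.
Start: joints at [-1.237, 0.087, 0.176, 1.66, 0, 1.571], TCP at [0.18, -0.52, 0.231] pointing down, gripper open.
Joint ranges: [-3.13, 3.13], [-0.85, 1.81], [-1.15, 1.24], [-2.2, 2.28], [-1.44, 1.52], [-3.14, 3.14]. Speed limits (rad/s): [2.22, 2.22, 2.57, 3.14, 3.14, 3.14].

INTERFACE

Orientations are given as a unit quaternion [x, y, z, w].
In Python, from bench import sensors, get_image, hand_in gives the robot as it stands. The module is installed in compiled form; this text tells all that it offers.
- The arm moves only by the shell command python3 -m crank 'ROWS'. ROWS is JSON, a list of rows, each an object of numbers: "claw": the opening, from 0 (shut) to 1 (fully open); "dx", "dy", "dz": the shift along the tool's x, y, z in mm; "roll": the turn about the tool's z in degrees. A call has 1 to 20 rows; each row is the pose to reach, as a shift and turn from the pose commanded when the call began, along the tool's axes at that moment; what a row does not reach only later rows make up. A row lasts 1/12 s, in which the tool goes at most 41.7 mm and 7.16 degrees, less where a joint would pass 70% of its speed; a pose out of reach is approached as far as the arm can. A call with a gripper value outside its range is refused whole. The fingers move at their own pace and stop on an object; the grip force is fixed at half the most. Time passes only in rows, so rows that repeat a pose let the fingers close. It gives the time, the measured TCP pose, the force, the opening and the grip force at its end, in the units of the state.
- sensors.read_state(): the state, without advancing time (a new reading comes with each control period).
- get_image(name): name is "scene" or "side" or "wrist"; returns a dict with "image" (420x560x3 uint8, blue, green, red), "depth" (420x560 float32, m along the optical axis (not along the pixel's ray), 0 where there is no reading), "fx", "fy", "cx", "cy" (pixels), "rvec" (rotation vector, rad) and "tvec" (3), from world to camera coordinates, as OpenCV has them. Camera axes: x right, y down, z forward; pixel columns grow to the right and rows downward; lengths in m; the calibration is good to about 2 mm. A picture is of the moment at which its call begins.
- hand_in(): hands the job in; it is judged then, once.
The state is a dict: "t": time; "joint_positions": joint angles; "qd": joint speeds; "tau": joint torques, N m; "tool_pos": TCP position; "eef_rot": TCP orientation; "contact_force": force on the tool from outside, world axes, zero at the start; "ft_torque": the same for the moment, N m; "grip_width": finger opening in m; "grasp_force": force on a finger pad.
Only numpy, scipy, OpenCV 4.12 (cv2) and the standard library are available. Lean on these libraries where they do the work, as an engineer would, in place of code of your own. Each camera call takes 0.05 s, during which the arm holds its last target. There are 200 camera calls.

TASK

The drying rack stands one hole too long for the longer of the two loose wooden boards. Press in its sprung button, slide the tube in to the next hole so that the button snaps fully out again, feeling for the stop and never forcing the tube hard against the button; then lay the longer board gently across the two rests, flat and between their upright lips, and let go. Leave the other things on the table where they are.

Things in the scene. Friction and masses are not known exactly. Their poses are not given: they have to be found in the camera images.
- rack: Drying rack for boards, 325 mm long, bolted down: two grey end frames joined by a level telescoping tube. Origin on the table right below the sprung button; x along the tube from the bolted to the sliding end, y across, z up. Tube axis: y 0, 65 mm up. Between the frames only the tube stands up (top 80 mm); frames: foot 130 mm wide, upright, rest, lip (top 123 mm up).
- outer_tube: Sliding end with its bare aluminium tube, 30 mm square (sides at rack y -15 and +15 mm), which slides over the bolted end's 24 mm tube. Axes as rack; origin at rack x 0 at the start, within 1 mm. The tube spans its own x -59 (black 34 mm collar to -47) to +120 mm; 12 mm holes in its -y side drilled by hand 25 to 55 mm apart, unevenly; the button starts in the second from the collar. Drags with 6 to 8 N.
- snap_button: Sprung steel button, 10 mm wide, domed, carried by the inner tube (rack x 0, 65 mm up), sticking out of the outer tube's -y side. Origin: top of the dome, rack y -21 mm when out (6 mm proud). Pressed along +y: 2 N at first, 3.5 N when flush, stop at 9.5 mm. Over 3 mm proud it locks the tube, with 0.8 mm play either way. Over 15 N of tube wall on the button bends it.
- tube_grip (a point): Point on the outer tube's axis, 65 mm up, at the hole where the button is at the start; moves with the tube. Pinching here across y between flat fingers, one on the button, presses it flush; then 10 to 20 N of pull dips the dome under the wall, where it stays in. Shortening: towards rack -x: 25 to 55 mm on, the next hole comes over the button, which springs out by itself and stops the tube.
- bolted_rest (a point): Middle of the top of the bolted end's rest: a level, rubber-topped ledge, 25 mm along the tube by 110 mm across, 105 mm above the table, at rack x -142.5 mm. A lip at its outer edge (rack x -155 mm) stands 18 mm higher. Lay things on gently: well under 25 N.
- sliding_rest (a point): Middle of the top of the sliding end's rest, the same ledge mirrored (lip on its far side), at rack x 132.5 mm at the start (gap between the ledges then 250 mm, between the lips 300 mm); it moves with the outer tube.
- long_board_mid (a point): Centre (half-way up) of the longer loose board, brown wood, 235 x 52 x 22 mm, 0.18 kg, lying flat on the table; x along its length, z up. Finally it lies along the tube, on both rests, its underside 105 mm above the table.
- long_board: The same longer board; origin at the middle of its underside.
- short_board: The shorter board, same wood and section, 160 x 52 x 22 mm: not wanted.
- oil_bottle: Clear bottle with oil, white cap, 66 mm wide, 190 mm high: leave alone. Origin under its middle.
- thinner_bottle: Second such bottle, fuller: leave alone. Origin under its middle.
- cork_block: Cork sanding block 110 x 60 x 30 mm: leave alone. Origin under its middle.
- wax_tin: Round steel wax tin, 83 mm wide, 35 mm high: leave alone. Origin under its middle.
- mini_block: Offcut of pale wood 50 x 35 x 40 mm: leave alone. Origin under its middle.
- brush: Wooden-handled brush lying flat: leave alone.

How it is judged:
By the outcome, as a careful person would: the job done as asked, in the order asked, and still so for the second after the job is handed in, with the robot touching nothing.
It also fails if it takes over 64 s, if anything falls off the work surface, if the arm or the gripper's body presses on something with over 40 N, if the wrist force passes 120 N, or if a joint passes its speed limit or range.

## Working session

There is one attempt and no reset: what is moved stays moved. The work goes in short steps, Python scripts to look and compute and a shell command to move; the robot and the scene stay as the last step left them, time stands still between calls to the robot, and variables do not carry over. Pictures are saved under pics/ and viewed, at most 10 in all, crops included, and the job is handed in when it is done.

```bash
mkdir -p pics
cat > h.py <<'E'
import numpy as np, cv2
from bench import sensors, get_image
def cam(name):
    d=get_image(name); R=cv2.Rodrigues(np.array(d["rvec"],float))[0]; d["R"]=R; d["t"]=np.array(d["tvec"],float).ravel(); return d
def cloud(d):
    z=d["depth"]; v,u=np.indices(z.shape)
    P=np.stack([(u-d["cx"])/d["fx"]*z,(v-d["cy"])/d["fy"]*z,z],-1)
    W=(P-d["t"])@d["R"]; W[z==0]=np.nan; return W
E
python3 - <<'E'
from h import *
for n in("scene","side"):
    d=cam(n); np.savez(n+"0.npz",**{k:d[k] for k in("image","depth","fx","fy","cx","cy","R","t")})
    cv2.imwrite(f"pics/{n}0.png",d["image"]); print(n,-d["R"].T@d["t"],d["R"][2])
print(sensors.read_state())
E
```

```text
scene [0.87823913 0.28070677 0.79440355] [-0.36561194 -0.35986611 -0.8583847 ]
side [0.25026739 0.53963876 0.75049701] [ 0.34673944 -0.59337327 -0.72641581]
{'t': 0.1, 'joint_positions': array([-1.23700210e+00,  8.74191004e-02,  1.75210715e-01,  1.65978456e+00,
       -3.40937898e-05,  1.57079089e+00]), 'qd': array([ 0.00096128, -0.0026347 ,  0.00251591,  0.00109931, -0.00234252,
        0.00087652]), 'tau': array([ 4.79937025e-04, -5.21562266e+01,  4.65653586e+01,  1.60977419e-02,
        1.30379505e-05,  2.64585589e-05]), 'tool_pos': array([ 0.18012225, -0.51945857,  0.23064488]), 'eef_rot': array([ 9.86104345e-01,  1.66126043e-01, -1.16201898e-04, -5.87166018e-04]), 'contact_force': array([0.79022206, 0.28474508, 0.02788251]), 'ft_torque': array([ 0.034207  ,  0.01314267, -0.02423941]), 'grasp_force': 0.0, 'grip_width': 0.08539893264620865}
```

View pics/scene0.png

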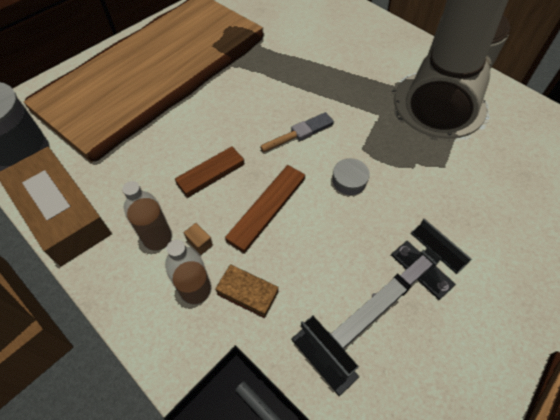

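View pics/side0.png

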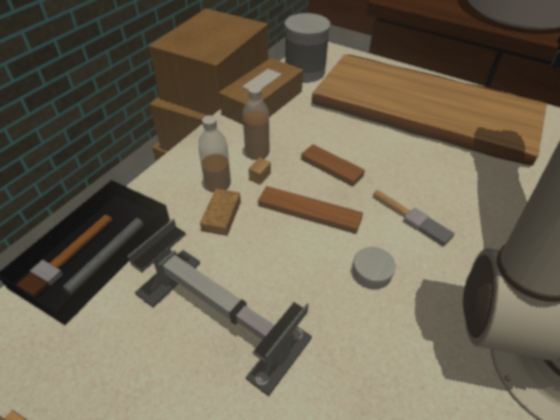

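Scene: rack with its near end at (430,260) with the collar at (415,268), sliding end at (325,350), long board at (266,207), short board at (210,171). Side: the collar (237,312) is by the bolted end, and the long board is at (310,208).

```bash
cat > m.py <<'E'
from h import *
def load(n): return dict(np.load(n))
def rect(W,mask,zlo,zhi,lab):
    ok=mask&(W[...,2]>zlo)&(W[...,2]<zhi); 
    n,l,s,c=cv2.connectedComponentsWithStats(ok.astype(np.uint8))
    for i in range(1,n):
        if s[i,4]>40:
            p=W[l==i]; r=cv2.minAreaRect((p[:,:2]*1000).astype(np.float32))
            print(lab,np.round(c[i]),s[i,4],"ctr",np.round(r[0],1),"size",np.round(r[1],1),"ang",round(r[2],1),"z",np.round(np.median(p[:,2])*1000,1))
E
python3 - <<'E'
from m import *
for n in("scene","side"):
    d=load(n+"0.npz"); W=cloud(d)
    m=(W[...,0]>0.15)&(W[...,0]<0.75)&(abs(W[...,1])<0.5)
    rect(W,m,.015,.029,n+" board")
    rect(W,m,.073,.088,n+" tube")
    rect(W,m,.098,.111,n+" rest")
    rect(W,m,.112,.13,n+" lip")
E
```

```text
scene board [164. 107.] 949 ctr [ 488.  -483.9] size [524.9  15.5] ang 3.8 z 23.0
scene board [302. 129.] 687 ctr [ 348.7 -189.1] size [ 42.5 199.4] ang 76.9 z 17.9
scene board [209. 169.] 1329 ctr [ 575.7 -250.3] size [ 54.6 160.1] ang 82.6 z 21.4
scene board [265. 207.] 2228 ctr [550.1 -86.3] size [236.   52.8] ang 10.4 z 21.5
scene board [348. 186.] 104 ctr [383.6   6.4] size [32.6 77.8] ang 29.7 z 23.1
scene board [201. 245.] 73 ctr [ 721.8 -117.3] size [25.3 55.2] ang 36.1 z 22.0
scene board [409. 252.] 73 ctr [421.3 204.6] size [13.8 34.4] ang 4.8 z 18.9
scene board [242. 274.] 49 ctr [703.    1.4] size [30.1 16. ] ang 46.5 z 28.4
scene board [438. 279.] 104 ctr [432.6 276. ] size [13.9 48.5] ang 3.3 z 19.1
scene board [257. 298.] 318 ctr [708.1  42.3] size [62.3 78.4] ang 18.2 z 27.5
scene board [328. 365.] 63 ctr [708.8 233.1] size [10. 57.] ang 14.4 z 21.3
scene tube [382. 300.] 2193 ctr [556.7 232.1] size [ 37.6 253.9] ang 85.5 z 79.2
scene rest [432. 125.] 138 ctr [182.   62.4] size [ 10.8 101.5] ang 19.5 z 105.3
scene rest [439. 248.] 959 ctr [425.8 243.8] size [109.2  28
[... 1304 characters left out ...]
ube [262. 134.] 72 ctr [ 738.9 -186.4] size [40.1  9.4] ang 67.9 z 80.9
side tube [214. 292.] 2174 ctr [573.8 231.7] size [ 40.  256.8] ang 85.6 z 79.4
side rest [261. 125.] 58 ctr [ 738.3 -186.6] size [38.9  8.4] ang 66.1 z 105.0
side rest [157. 248.] 913 ctr [699.5 221.8] size [110.5  29.1] ang 85.1 z 104.7
side rest [278. 332.] 946 ctr [422.9 247. ] size [110.5  29.4] ang 84.6 z 105.0
side lip [262. 119.] 96 ctr [ 738.9 -191.1] size [49.4 13.1] ang 79.0 z 121.5
side lip [151. 239.] 312 ctr [713.1 220.5] size [109.1   7.7] ang 84.7 z 119.7
side lip [286. 332.] 296 ctr [410.7 248.2] size [109.   5.] ang 85.0 z 121.8
side lip [472. 335.] 70 ctr [165.4 108.1] size [ 6.8 42.2] ang 35.8 z 122.4
```

```bash
python3 - <<'E'
from h import *
from scipy.spatial.transform import Rotation as Ro
d=cam("wrist"); s=sensors.read_state(); T=Ro.from_quat(s["eef_rot"]).as_matrix()
print("cam in tool",T.T@(-d["R"].T@d["t"]-s["tool_pos"]),"view dir in tool",T.T@d["R"][2],"img right in tool",T.T@d["R"][0],d["fx"])
# target viewpoint shift
for tgt in ([.566,.10,.23],[.566,.233,.23]): print(T.T@(np.array(tgt)-s["tool_pos"])*1000)
E
python3 -m crank '[{"roll":5,"claw":1},{"roll":5,"claw":1}]'
python3 -c "
from bench import sensors;s=sensors.read_state();print(s['joint_positions'],s['eef_rot'])"
```

```text
cam in tool [ 0.07080672 -0.00055724 -0.14348329] view dir in tool [-2.82851976e-01 -1.71961435e-04  9.59163558e-01] img right in tool [1.22973533e-03 9.99999097e-01 5.41924622e-04] 312.0907547402232
[ 567.53069764 -458.8849824     1.18160114]
[ 611.10343478 -584.54485134    1.29957081]
[-1.23700417e+00  8.72980983e-02  1.75326217e-01  1.65978013e+00
 -4.86706647e-05  1.57081084e+00] [ 9.86106238e-01  1.66115199e-01 -1.03380769e-04 -4.67158729e-04]schema error: expected keys claw, dx, dy, dz, roll
```

```bash
python3 -m crank '[{"dx":30,"dy":-23,"dz":-10,"roll":6,"claw":1},{"dx":70,"dy":-53,"dz":-20,"roll":12,"claw":1},{"dx":103,"dy":-78,"dz":-20,"roll":18,"claw":1},{"dx":135,"dy":-103,"dz":-20,"roll":24,"claw":1},{"dx":167,"dy":-127,"dz":-20,"roll":24,"claw":1},{"dx":199,"dy":-151,"dz":-20,"roll":24,"claw":1},{"dx":231,"dy":-176,"dz":-20,"roll":24,"claw":1},{"dx":263,"dy":-200,"dz":-20,"roll":24,"claw":1},{"dx":295,"dy":-224,"dz":-20,"roll":24,"claw":1},{"dx":327,"dy":-249,"dz":-20,"roll":24,"claw":1},{"dx":359,"dy":-273,"dz":-20,"roll":24,"claw":1}]'
python3 -c "
from bench import sensors;s=sensors.read_state();print(s['joint_positions'],s['eef_rot'])"
```

```text
t: 1.07
tool_pos: [0.4305, -0.142, 0.2513]
eef_rot: [0.999, -0.042, 0.0, 0.0]
contact_force: [-0.2, -1.0, 0.4]
grip_width: 0.0856
grasp_force: 0.0
[-3.18580717e-01 -1.34379344e-01 -1.89467392e-03  1.70302896e+00
  1.01475865e-05  2.90793228e+00] [ 9.99098694e-01 -4.24474118e-02  1.22628176e-04  2.94742129e-05]
```

```bash
python3 -m crank '[{"dx":0,"dy":0,"dz":0,"roll":-7,"claw":1},{"dx":0,"dy":0,"dz":0,"roll":-14,"claw":1},{"dx":0,"dy":0,"dz":0,"roll":-21,"claw":1},{"dx":0,"dy":0,"dz":0,"roll":-28,"claw":1},{"dx":0,"dy":0,"dz":0,"roll":-35,"claw":1},{"dx":8,"dy":-15,"dz":0,"roll":-42,"claw":1},{"dx":16,"dy":-30,"dz":0,"roll":-49,"claw":1},{"dx":24,"dy":-45,"dz":0,"roll":-56,"claw":1},{"dx":33,"dy":-60,"dz":0,"roll":-63,"claw":1},{"dx":41,"dy":-75,"dz":0,"roll":-70,"claw":1},{"dx":50,"dy":-90,"dz":0,"roll":-77,"claw":1},{"dx":58,"dy":-105,"dz":0,"roll":-84,"claw":1},{"dx":66,"dy":-120,"dz":0,"roll":-91,"claw":1},{"dx":74,"dy":-135,"dz":0,"roll":-98,"claw":1},{"dx":83,"dy":-150,"dz":0,"roll":-105,"claw":1},{"dx":91,"dy":-165,"dz":0,"roll":-112,"claw":1},{"dx":99,"dy":-180,"dz":0,"roll":-119,"claw":1},{"dx":107,"dy":-195,"dz":0,"roll":-126,"claw":1},{"dx":120,"dy":-218,"dz":15,"roll":-133,"claw":1},{"dx":133,"dy":-241,"dz":30,"roll":-140,"claw":1}]'
python3 -m crank '[{"dx":0,"dy":0,"dz":0,"roll":-7,"claw":1},{"dx":0,"dy":0,"dz":0,"roll":-14,"claw":1},{"dx":0,"dy":0,"dz":0,"roll":-21,"claw":1},{"dx":0,"dy":0,"dz":0,"roll":-28,"claw":1},{"dx":0,"dy":0,"dz":0,"roll":-35,"claw":1},{"dx":0,"dy":0,"dz":10,"roll":-42,"claw":1},{"dx":0,"dy":0,"dz":20,"roll":-49,"claw":1},{"dx":0,"dy":0,"dz":30,"roll":-56,"claw":1},{"dx":0,"dy":0,"dz":40,"roll":-63,"claw":1},{"dx":0,"dy":0,"dz":50,"roll":-70,"claw":1},{"dx":0,"dy":0,"dz":60,"roll":-77,"claw":1},{"dx":0,"dy":0,"dz":60,"roll":-84,"claw":1},{"dx":0,"dy":0,"dz":60,"roll":-91,"claw":1},{"dx":0,"dy":0,"dz":60,"roll":-98,"claw":1},{"dx":0,"dy":0,"dz":60,"roll":-105,"claw":1},{"dx":0,"dy":0,"dz":60,"roll":-112,"claw":1},{"dx":0,"dy":0,"dz":60,"roll":-119,"claw":1},{"dx":0,"dy":0,"dz":60,"roll":-126,"claw":1},{"dx":0,"dy":0,"dz":60,"roll":-130,"claw":1},{"dx":0,"dy":0,"dz":60,"roll":-130,"claw":1}]'
python3 - <<'E'
from h import *
d=cam("wrist"); np.savez("w1.npz",**{k:d[k] for k in("image","depth","fx","fy","cx","cy","R","t")})
cv2.imwrite("pics/w1.png",d["image"]); print(sensors.read_state()['joint_positions'])
E
```

```text
t: 2.73
tool_pos: [0.5838, 0.0855, 0.2217]
eef_rot: [0.379, 0.925, 0.0, 0.001]
contact_force: [-0.5, -0.1, 0.5]
grip_width: 0.0855
grasp_force: 0.0
t: 4.4
tool_pos: [0.5828, 0.0847, 0.161]
eef_rot: [-0.678, 0.735, 0.0, -0.0]
contact_force: [0.1, -0.3, 0.5]
grip_width: 0.0853
grasp_force: 0.0
[ 1.44350938e-01  1.65894122e-01  1.27091129e-01  1.53255005e+00
  5.50383851e-06 -1.33986227e+00]
```

View pics/w1.png

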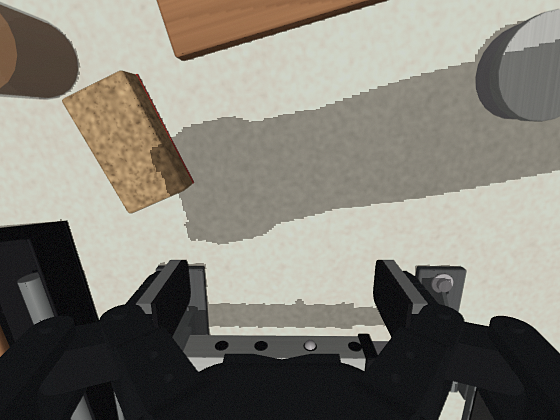

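The wrist view shows the tube's -y side: button at (310,346), next hole towards the sliding end at (260,346), another at (221,345), and the collar-side hole at (354,346).

Run:
```python
from m import *
d=load("w1.npz"); g=cv2.cvtColor(d["image"],cv2.COLOR_BGR2GRAY)
W=cloud(d); C=-d["R"].T@d["t"]
import math
a=math.radians(-5.05); ex=np.array([math.cos(a),math.sin(a),0]); 
def ray(u,v): return d["R"].T@np.array([(u-d["cx"])/d["fx"],(v-d["cy"])/d["fy"],1])
P=[]
for (u,v) in((354,346),(310,346),(260,346),(221,345)):
    if u==310: c=(310,346)
    else:
        p=g[v-9:v+10,u-10:u+11]; ys,xs=np.where(p<45); c=(u-10+xs.mean(),v-9+ys.mean())
    r=ray(*c); Q=C+r*(0.065-C[2])/r[2]; P.append(Q); print(np.round(c,1),np.round(Q*1000,1),"depthpt",np.round(W[int(c[1]),int(c[0])]*1000,1))
P=np.array(P); print("spacing",np.diff(P@ex)*1000)
# face line from depth, top edge
m=(W[...,2]>.055)&(W[...,2]<.075); m[:,:195]=0; m[:,350:]=0; p=W[m]; print(len(p),np.polyfit(p[:,0],p[:,1],1), np.degrees(np.arctan(np.polyfit(p[:,0],p[:,1],1)[0])), np.polyval(np.polyfit(p[:,0],p[:,1],1),.566))
print(d["R"].T@np.array([1,0,0]))
```

```text
[357.5 344.8] [522.2 220.5  65. ] depthpt [522.5 220.   64.5]
[310 346] [565.8 218.3  65. ] depthpt [566.  213.9  70.2]
[259.6 346.8] [612.1 215.4  65. ] depthpt [612.3 212.9  66.8]
[221.5 345.6] [646.8 211.2  65. ] depthpt [646.9 209.5  66.3]
spacing [43.64705974 46.38203036 34.99149869]
2363 [-0.08551853  0.26538662] -4.887958061051172 0.21698313155415594
[-0.99674402  0.08061765  0.00146664]
```

```bash
python3 -m crank '[{"dx":-11,"dy":2,"dz":0,"roll":7,"claw":1},{"dx":-22,"dy":4,"dz":0,"roll":14,"claw":1},{"dx":-34,"dy":6.5,"dz":0,"roll":21,"claw":1},{"dx":-45,"dy":8.5,"dz":0,"roll":28,"claw":1},{"dx":-56,"dy":11,"dz":0,"roll":35,"claw":1},{"dx":-67,"dy":13,"dz":0,"roll":42,"claw":1},{"dx":-78,"dy":15,"dz":0,"roll":49,"claw":1},{"dx":-90,"dy":17.5,"dz":0,"roll":56,"claw":1},{"dx":-101,"dy":20,"dz":0,"roll":63,"claw":1},{"dx":-112,"dy":22,"dz":0,"roll":70,"claw":1},{"dx":-123,"dy":24,"dz":0,"roll":77,"claw":1},{"dx":-134,"dy":26,"dz":0,"roll":84,"claw":1},{"dx":-145.5,"dy":28.5,"dz":0,"roll":90.4,"claw":1},{"dx":-145.5,"dy":28.5,"dz":0,"roll":90.4,"claw":1},{"dx":-145.5,"dy":28.5,"dz":0,"roll":90.4,"claw":1}]'
python3 - <<'E'
from h import *
from scipy.spatial.transform import Rotation as Ro
s=sensors.read_state(); T=Ro.from_quat(s["eef_rot"]).as_matrix(); print(s["tool_pos"],np.degrees(np.arctan2(T[1,0],T[0,0])),s['joint_positions'])
print(T.T@(np.array([.566,.232,.044])-s["tool_pos"])*1000)
E
```

```text
t: 5.7
tool_pos: [0.5667, 0.2323, 0.161]
eef_rot: [0.045, 0.999, -0.0, -0.0]
contact_force: [0.6, -1.3, 0.8]
grip_width: 0.0854
grasp_force: 0.0
[0.56673291 0.2323168  0.16101347] 174.88297262712206 [ 3.89089732e-01  2.23420087e-01  1.93675544e-01  1.54157162e+00
 -1.25716913e-04  4.78398669e-01]
[  0.65450521  -0.33984821 117.01387224]
```

```bash
python3 -m crank '[{"dx":0.6,"dy":-0.3,"dz":25,"roll":0,"claw":1},{"dx":0.6,"dy":-0.3,"dz":50,"roll":0,"claw":1},{"dx":0.6,"dy":-0.3,"dz":75,"roll":0,"claw":1},{"dx":0.6,"dy":-0.3,"dz":95,"roll":0,"claw":1},{"dx":0.6,"dy":-0.3,"dz":110,"roll":0,"claw":0.8},{"dx":0.6,"dy":-0.3,"dz":117,"roll":0,"claw":0.6},{"dx":0.6,"dy":-0.3,"dz":117,"roll":0,"claw":0.5},{"dx":0.6,"dy":-0.3,"dz":117,"roll":0,"claw":0.5},{"dx":0.6,"dy":-0.3,"dz":117,"roll":0,"claw":0.45},{"dx":0.6,"dy":-0.3,"dz":117,"roll":0,"claw":0.4},{"dx":0.6,"dy":-0.3,"dz":117,"roll":0,"claw":0.36},{"dx":0.6,"dy":-0.3,"dz":117,"roll":0,"claw":0.3},{"dx":0.6,"dy":-0.3,"dz":117,"roll":0,"claw":0.3},{"dx":0.6,"dy":-0.3,"dz":117,"roll":0,"claw":0.3},{"dx":0.6,"dy":-0.3,"dz":117,"roll":0,"claw":0.3},{"dx":0.6,"dy":-0.3,"dz":117,"roll":0,"claw":0.3}]'; python3 -c "
from bench import sensors;s=sensors.read_state();print(s)"
```

```text
t: 7.03
tool_pos: [0.5669, 0.2321, 0.0458]
eef_rot: [0.046, 0.999, 0.0, 0.001]
contact_force: [-1.4, -3.0, 5.6]
grip_width: 0.0294
grasp_force: 60.1
{'t': 7.0333, 'joint_positions': array([ 3.88659347e-01,  2.40336741e-01, -8.83027801e-03,  1.31942900e+00,
       -1.55846857e-04,  4.80336823e-01]), 'qd': array([ 0.00088938,  0.00101003,  0.00099915, -0.00063443, -0.00011254,
       -0.00101779]), 'tau': array([  1.00049961, -57.72777915,  44.08716559,  -0.87658804,
         0.44327924,   0.14671852]), 'tool_pos': array([0.56694777, 0.23211065, 0.04577723]), 'eef_rot': array([4.58227450e-02, 9.98948977e-01, 3.92431751e-04, 1.03072955e-03]), 'contact_force': array([-1.3911952, -2.9913635,  5.5905481]), 'ft_torque': array([-0.42366275,  0.27920224,  0.15506131]), 'grasp_force': 60.05923368036747, 'grip_width': 0.029415824810850148}
```

```bash
python3 -m crank '[{"dx":0.5,"dy":0,"dz":0,"roll":0,"claw":0.3},{"dx":1,"dy":0,"dz":0,"roll":0,"claw":0.3},{"dx":1,"dy":0,"dz":0,"roll":0,"claw":0.3}]';python3 -m crank '[{"dx":0.5,"dy":0,"dz":0,"roll":0,"claw":0.3},{"dx":1,"dy":0,"dz":0,"roll":0,"claw":0.3},{"dx":1,"dy":0,"dz":0,"roll":0,"claw":0.3}]'
```

```text
t: 7.28
tool_pos: [0.5669, 0.2321, 0.0458]
eef_rot: [0.046, 0.999, 0.0, 0.002]
contact_force: [4.3, -3.4, 4.9]
grip_width: 0.0294
grasp_force: 59.9
t: 7.53
tool_pos: [0.5662, 0.2322, 0.0458]
eef_rot: [0.046, 0.999, 0.0, 0.002]
contact_force: [7.7, -3.3, 3.4]
grip_width: 0.0299
grasp_force: 59.7
```

```bash
for i in 1 2; do python3 -m crank '[{"dx":0.5,"dy":0,"dz":0,"roll":0,"claw":0.3},{"dx":1,"dy":0,"dz":0,"roll":0,"claw":0.3},{"dx":1,"dy":0,"dz":0,"roll":0,"claw":0.3}]' | grep -E "tool_pos|force"; done
```

```text
tool_pos: [0.5653, 0.2323, 0.0458]
contact_force: [7.0, -3.2, 3.8]
grasp_force: 59.7
tool_pos: [0.5644, 0.2323, 0.0458]
contact_force: [7.3, -3.1, 3.0]
grasp_force: 59.6
```

```bash
python3 -m crank '[{"dx":1,"dy":0,"dz":0,"roll":0,"claw":0.3},{"dx":2,"dy":0,"dz":0,"roll":0,"claw":0.3},{"dx":3,"dy":0,"dz":0,"roll":0,"claw":0.3},{"dx":4,"dy":0,"dz":0,"roll":0,"claw":0.3},{"dx":4,"dy":0,"dz":0,"roll":0,"claw":0.3}]' | grep -E "tool_pos|force"; python3 -m crank '[{"dx":1.5,"dy":0,"dz":0,"roll":0,"claw":0.3},{"dx":3,"dy":0,"dz":0,"roll":0,"claw":0.3},{"dx":4.5,"dy":0,"dz":0,"roll":0,"claw":0.3},{"dx":6,"dy":0,"dz":0,"roll":0,"claw":0.3},{"dx":8,"dy":0,"dz":0,"roll":0,"claw":0.3},{"dx":10,"dy":0,"dz":0,"roll":0,"claw":0.3},{"dx":12,"dy":0,"dz":0,"roll":0,"claw":0.3},{"dx":14,"dy":0,"dz":0,"roll":0,"claw":0.3},{"dx":16,"dy":0,"dz":0,"roll":0,"claw":0.3},{"dx":17,"dy":0,"dz":0,"roll":0,"claw":0.3},{"dx":17,"dy":0,"dz":0,"roll":0,"claw":0.3}]'
```

```text
tool_pos: [0.5599, 0.2327, 0.0458]
contact_force: [3.9, -3.3, 5.9]
grasp_force: 59.8
t: 9.37
tool_pos: [0.543, 0.2343, 0.0458]
eef_rot: [0.046, 0.999, 0.0, 0.002]
contact_force: [5.4, -4.1, 5.9]
grip_width: 0.0293
grasp_force: 59.7
```

```bash
python3 -m crank '[{"dx":1.5,"dy":0,"dz":0,"roll":0,"claw":0.3},{"dx":3,"dy":0,"dz":0,"roll":0,"claw":0.3},{"dx":4.5,"dy":0,"dz":0,"roll":0,"claw":0.3},{"dx":6,"dy":0,"dz":0,"roll":0,"claw":0.3},{"dx":7.5,"dy":0,"dz":0,"roll":0,"claw":0.3},{"dx":9,"dy":0,"dz":0,"roll":0,"claw":0.3},{"dx":10.5,"dy":0,"dz":0,"roll":0,"claw":0.3},{"dx":12,"dy":0,"dz":0,"roll":0,"claw":0.3},{"dx":13.5,"dy":0,"dz":0,"roll":0,"claw":0.3},{"dx":15,"dy":0,"dz":0,"roll":0,"claw":0.3},{"dx":15.5,"dy":0,"dz":0,"roll":0,"claw":0.3},{"dx":16,"dy":0,"dz":0,"roll":0,"claw":0.3},{"dx":16,"dy":0,"dz":0,"roll":0,"claw":0.3}]'; for i in 1 2 3; do python3 -m crank '[{"dx":0.5,"dy":0,"dz":0,"roll":0,"claw":0.3},{"dx":1,"dy":0,"dz":0,"roll":0,"claw":0.3},{"dx":1,"dy":0,"dz":0,"roll":0,"claw":0.3}]'| grep -E "tool_pos|contact_force"; done
```

```text
t: 10.45
tool_pos: [0.5269, 0.2357, 0.0457]
eef_rot: [0.046, 0.999, 0.0, 0.002]
contact_force: [4.4, -3.9, 5.3]
grip_width: 0.0294
grasp_force: 59.8
tool_pos: [0.526, 0.2358, 0.0457]
contact_force: [4.2, -3.1, 5.4]
tool_pos: [0.5243, 0.2359, 0.0457]
contact_force: [-1.8, -3.0, 9.3]
tool_pos: [0.5234, 0.236, 0.0458]
contact_force: [2.0, -3.7, 6.8]
```

```bash
for i in 1 2 3; do python3 -m crank '[{"dx":0.5,"dy":0,"dz":0,"roll":0,"claw":0.3},{"dx":0.5,"dy":0,"dz":0,"roll":0,"claw":0.3}]'| grep -E "tool_pos|contact_force"; done
```

```text
tool_pos: [0.5232, 0.236, 0.0458]
contact_force: [3.3, -3.1, 6.7]
tool_pos: [0.5229, 0.236, 0.0458]
contact_force: [4.8, -4.4, 6.5]
tool_pos: [0.5225, 0.2361, 0.0458]
contact_force: [5.3, -4.5, 6.2]
```

```bash
for i in 1 2 3; do python3 -m crank '[{"dx":0.5,"dy":0,"dz":0,"roll":0,"claw":0.3},{"dx":0.5,"dy":0,"dz":0,"roll":0,"claw":0.3}]'| grep -E "tool_pos|contact_force"; done
```

```text
tool_pos: [0.522, 0.2361, 0.0457]
contact_force: [5.6, -4.1, 5.3]
tool_pos: [0.5216, 0.2362, 0.0458]
contact_force: [4.9, -4.5, 5.9]
tool_pos: [0.5212, 0.2362, 0.0458]
contact_force: [4.7, -4.1, 4.2]
```

```bash
for i in 1 2 3; do python3 -m crank '[{"dx":0.5,"dy":0,"dz":0,"roll":0,"claw":0.3},{"dx":0.5,"dy":0,"dz":0,"roll":0,"claw":0.3}]'| grep -E "tool_pos|contact_force"; done
```

```text
tool_pos: [0.521, 0.2362, 0.0458]
contact_force: [6.7, -3.9, 3.7]
tool_pos: [0.5208, 0.2362, 0.0458]
contact_force: [8.7, -4.1, 2.9]
tool_pos: [0.5207, 0.2363, 0.0458]
contact_force: [11.5, -5.4, 1.4]
```

The stop is felt at 46 mm, as measured. I'll ease off, let go, and look from the side.

```bash
python3 -m crank '[{"dx":-0.5,"dy":0,"dz":0,"roll":0,"claw":0.3},{"dx":-1.3,"dy":0,"dz":0,"roll":0,"claw":0.3},{"dx":-1.3,"dy":0,"dz":0,"roll":0,"claw":0.3}]'| grep -E "tool_pos|contact_force"
python3 -m crank '[{"dx":-1.3,"dy":0,"dz":0,"roll":0,"claw":0.4},{"dx":-1.3,"dy":0,"dz":0,"roll":0,"claw":0.6},{"dx":-1.3,"dy":0,"dz":0,"roll":0,"claw":1},{"dx":-1.3,"dy":0,"dz":0,"roll":0,"claw":1},{"dx":-1.3,"dy":0,"dz":0,"roll":0,"claw":1},{"dx":-1.3,"dy":0,"dz":0,"roll":0,"claw":1},{"dx":-1.3,"dy":0,"dz":-30,"roll":0,"claw":1},{"dx":-1.3,"dy":0,"dz":-65,"roll":0,"claw":1},{"dx":-1.3,"dy":0,"dz":-100,"roll":0,"claw":1},{"dx":-1.3,"dy":0,"dz":-115,"roll":0,"claw":1},{"dx":-1.3,"dy":0,"dz":-115,"roll":0,"claw":1}]'
```

```text
tool_pos: [0.5207, 0.2363, 0.0457]
contact_force: [3.2, -3.9, 6.4]
t: 13.87
tool_pos: [0.5221, 0.2369, 0.164]
eef_rot: [0.046, 0.999, 0.002, 0.003]
contact_force: [1.1, 1.3, -0.1]
grip_width: 0.0858
grasp_force: 0.0
```

```bash
python3 -m crank '[{"dx":-4,"dy":-11,"dz":0,"roll":-7,"claw":1},{"dx":-8,"dy":-22,"dz":0,"roll":-14,"claw":1},{"dx":-12,"dy":-34,"dz":0,"roll":-21,"claw":1},{"dx":-15,"dy":-45,"dz":0,"roll":-28,"claw":1},{"dx":-19,"dy":-57,"dz":0,"roll":-35,"claw":1},{"dx":-22,"dy":-68,"dz":0,"roll":-42,"claw":1},{"dx":-26,"dy":-80,"dz":0,"roll":-49,"claw":1},{"dx":-29,"dy":-91,"dz":0,"roll":-56,"claw":1},{"dx":-33,"dy":-103,"dz":0,"roll":-63,"claw":1},{"dx":-36,"dy":-114,"dz":0,"roll":-70,"claw":1},{"dx":-40,"dy":-126,"dz":0,"roll":-77,"claw":1},{"dx":-43,"dy":-137,"dz":0,"roll":-84,"claw":1},{"dx":-44,"dy":-145,"dz":0,"roll":-90,"claw":1},{"dx":-44,"dy":-145,"dz":0,"roll":-90,"claw":1},{"dx":-44,"dy":-145,"dz":0,"roll":-90,"claw":1}]'
python3 - <<'E'
from m import *
for n,f in(("wrist","w2"),("scene","scene2"),("side","side2")):
    d=cam(n); np.savez(f+".npz",**{k:d[k] for k in("image","depth","fx","fy","cx","cy","R","t")})
    if n=="wrist": cv2.imwrite("pics/w2.png",cv2.resize(d["image"][280:390,180:400],None,fx=3,fy=3,interpolation=cv2.INTER_CUBIC))
    else:
        W=cloud(d); m=(W[...,0]>0.35)&(W[...,0]<0.75)&(W[...,1]<0.35)&(W[...,1]>.14)
        rect(W,m,.098,.111,n+" rest"); rect(W,m,.114,.13,n+" lip")
E
```

```text
t: 15.12
tool_pos: [0.5508, 0.0875, 0.1585]
eef_rot: [-0.672, 0.74, 0.0, -0.0]
contact_force: [0.4, 0.3, 0.5]
grip_width: 0.0857
grasp_force: 0.0
scene rest [439. 248.] 959 ctr [426.  243.8] size [109.2  29.2] ang 85.0 z 104.3
scene rest [352. 326.] 743 ctr [652.2 223.8] size [110.   20.7] ang 84.5 z 104.4
scene rest [344. 333.] 147 ctr [670.2 221.9] size [108.9   1.6] ang 84.9 z 104.8
scene lip [447. 240.] 270 ctr [412.  244.8] size [109.3   7.3] ang 84.5 z 120.5
scene lip [346. 330.] 261 ctr [668.3 222.4] size [109.    5.4] ang 85.0 z 121.4
side rest [175. 260.] 953 ctr [653.1 226.3] size [110.7  30.4] ang 83.7 z 104.8
side rest [278. 332.] 944 ctr [422.9 247.1] size [110.4  29.2] ang 84.7 z 104.9
side lip [169. 251.] 281 ctr [666.6 224.9] size [109.4   6.9] ang 84.2 z 120.8
side lip [286. 331.] 273 ctr [410.9 247.7] size [109.8   5. ] ang 84.9 z 121.9
```

View pics/w2.png

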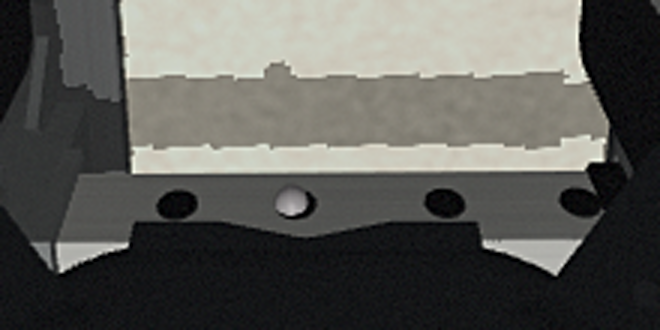

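The button sits in the third hole, at crop pixel (292,201), with an empty hole each side (178,204) and (445,204). It also casts a bump in the shadow at (278,68), so it looks fully out.

```bash
python3 - <<'E'
from m import *
d=load("w2.npz"); W=cloud(d); u0,v0=180+292//3,280+201//3
print("button",np.round(W[v0-2:v0+3,u0-2:u0+2]*1000,1)[:,1], "face",np.round(W[v0,[u0-14,u0-10,u0+10,u0+16]]*1000,1))
E
python3 -m crank '[{"dx":15,"dy":-1,"dz":0,"roll":7,"claw":1},{"dx":31,"dy":-2,"dz":0,"roll":14,"claw":1},{"dx":47,"dy":-4,"dz":0,"roll":21,"claw":1},{"dx":63,"dy":-5,"dz":0,"roll":28,"claw":1},{"dx":79,"dy":-7,"dz":0,"roll":35,"claw":1},{"dx":95,"dy":-8,"dz":0,"roll":42,"claw":1},{"dx":111,"dy":-10,"dz":0,"roll":49,"claw":1},{"dx":127,"dy":-11,"dz":10,"roll":56,"claw":1},{"dx":143,"dy":-13,"dz":20,"roll":63,"claw":1},{"dx":158,"dy":-14,"dz":30,"roll":70,"claw":1},{"dx":172,"dy":-15,"dz":40,"roll":74.2,"claw":1},{"dx":172,"dy":-15,"dz":50,"roll":74.2,"claw":1},{"dx":172,"dy":-15,"dz":50,"roll":74.2,"claw":1}]'
python3 - <<'E'
from h import *
from scipy.spatial.transform import Rotation as Ro
s=sensors.read_state(); T=Ro.from_quat(s["eef_rot"]).as_matrix(); print(s["tool_pos"],np.degrees(np.arctan2(T[1,0],T[0,0])))
d=cam("wrist"); W=cloud(d); b=d["image"].astype(int); ok=(W[...,2]>.017)&(W[...,2]<.026); 
n,l,st,c=cv2.connectedComponentsWithStats(ok.astype(np.uint8))
for i in range(1,n):
    if st[i,4]>300:
        p=W[l==i]; r=cv2.minAreaRect((p[:,:2]*1000).astype(np.float32)); print(st[i],r,np.median(p[:,2]))
print(T.T@(np.array([.5493,-.0852,.002])-s["tool_pos"])*1000)
E
```

```text
button [[566.  211.6  69.3]
 [566.1 212.4  69.5]
 [566.2 213.4  69.7]
 [566.3 214.3  69.8]
 [566.3 214.3  71.1]] face [[578.2 215.1  66.3]
 [574.9 217.4  64. ]
 [556.6 217.2  66.3]
 [551.2 217.8  66.1]]
t: 16.35
tool_pos: [0.5493, -0.0847, 0.107]
eef_rot: [-0.092, 0.996, 0.0, -0.001]
contact_force: [-0.4, -0.6, -0.3]
grip_width: 0.0854
grasp_force: 0.0
[ 0.54928386 -0.08473419  0.1070407 ] -169.47861849035348
[110   0  33  35 766] ((432.71307373046875, -210.5277099609375), (16.675941467285156, 23.582748413085938), 77.94611358642578) 0.01960742474439805
[  241    46    78   297 20245] ((549.0826416015625, -85.89013671875), (235.4171142578125, 52.15445327758789), 10.410420417785645) 0.022917734315903358
[   20    93    98   211 14368] ((575.0414428710938, -248.96356201171875), (53.334312438964844, 160.64451599121094), 82.8578872680664) 0.022840582054579336
[ -0.22138787  -0.58438774 105.03987329]
```

```bash
python3 -m crank '[{"dx":0.4,"dy":-1.1,"dz":30,"roll":0,"claw":1},{"dx":0.4,"dy":-1.1,"dz":60,"roll":0,"claw":1},{"dx":0.4,"dy":-1.1,"dz":80,"roll":0,"claw":0.9},{"dx":0.4,"dy":-1.1,"dz":95,"roll":0,"claw":0.8},{"dx":0.4,"dy":-1.1,"dz":102,"roll":0,"claw":0.8},{"dx":0.4,"dy":-1.1,"dz":105,"roll":0,"claw":0.75},{"dx":0.4,"dy":-1.1,"dz":105,"roll":0,"claw":0.7},{"dx":0.4,"dy":-1.1,"dz":105,"roll":0,"claw":0.65},{"dx":0.4,"dy":-1.1,"dz":105,"roll":0,"claw":0.6},{"dx":0.4,"dy":-1.1,"dz":105,"roll":0,"claw":0.5},{"dx":0.4,"dy":-1.1,"dz":105,"roll":0,"claw":0.5},{"dx":0.4,"dy":-1.1,"dz":105,"roll":0,"claw":0.5},{"dx":0.4,"dy":-1.1,"dz":105,"roll":0,"claw":0.5}]'
```

```text
t: 17.48
tool_pos: [0.551, -0.0861, 0.0062]
eef_rot: [-0.092, 0.996, -0.0, 0.001]
contact_force: [-1.2, 1.8, 6.2]
grip_width: 0.0504
grasp_force: 63.3
```

```bash
python3 -m crank '[{"dx":0,"dy":0,"dz":-4,"roll":0,"claw":0.5},{"dx":0,"dy":0,"dz":-15,"roll":0,"claw":0.5},{"dx":0,"dy":0,"dz":-30,"roll":0,"claw":0.5},{"dx":0,"dy":0,"dz":-50,"roll":0,"claw":0.5},{"dx":0,"dy":0,"dz":-75,"roll":0,"claw":0.5},{"dx":0,"dy":0,"dz":-100,"roll":0,"claw":0.5},{"dx":0,"dy":0,"dz":-125,"roll":0,"claw":0.5},{"dx":0,"dy":0,"dz":-150,"roll":0,"claw":0.5},{"dx":0,"dy":0,"dz":-170,"roll":0,"claw":0.5},{"dx":0,"dy":0,"dz":-180,"roll":0,"claw":0.5},{"dx":0,"dy":0,"dz":-180,"roll":0,"claw":0.5}]'
cat > b.py <<'E'
from h import *
from scipy.spatial.transform import Rotation as Ro
s=sensors.read_state(); T=Ro.from_quat(s["eef_rot"]).as_matrix(); print(s["tool_pos"],np.degrees(np.arctan2(T[1,0],T[0,0])))
for nm in("scene","side"):
    d=cam(nm); W=cloud(d); zt=s["tool_pos"][2]+.016; b=d["image"].astype(int)
    ok=(abs(W[...,2]-zt)<.006)&(np.hypot(W[...,0]-s["tool_pos"][0],W[...,1]-s["tool_pos"][1])<.14)&(b[...,2]>1.7*b[...,0])
    p=W[ok]; r=cv2.minAreaRect((p[:,:2]*1000).astype(np.float32)); print(nm,len(p),np.round(r[0],1),np.round(r[1],1),round(r[2],1),"z",np.median(p[:,2]))
    q=(p-s["tool_pos"])@T; print(" in tool x range",q[:,0].min(),q[:,0].max(),"z slope",np.polyfit(q[:,0],p[:,2],1)[0])
E
python3 b.py
```

```text
t: 18.4
tool_pos: [0.5509, -0.0863, 0.1873]
eef_rot: [-0.092, 0.996, -0.001, 0.002]
contact_force: [-0.4, -0.4, -0.8]
grip_width: 0.0506
grasp_force: 62.7
[ 0.5509173  -0.08631752  0.18733802] -169.47658730913378
scene 2134 [551.5 -86.6] [232.6  53.3] 10.5 z 0.2026546433642553
 in tool x range -0.11692938625832831 0.11570345194666375 z slope -0.0009202995523854533
side 1640 [548.6 -83.6] [233.3  56.1] 10.9 z 0.2004804122795233
 in tool x range -0.11495278332457319 0.11848358449598327 z slope 0.0003744068506060232
```

```bash
python3 -m crank '[{"dx":0,"dy":0,"dz":-15,"roll":0,"claw":0.5},{"dx":0,"dy":0,"dz":-35,"roll":0,"claw":0.5},{"dx":0,"dy":5,"dz":-42,"roll":0,"claw":0.5},{"dx":-3,"dy":20,"dz":-42,"roll":0,"claw":0.5},{"dx":-7,"dy":45,"dz":-42,"roll":1,"claw":0.5},{"dx":-10,"dy":70,"dz":-42,"roll":2,"claw":0.5},{"dx":-14,"dy":97,"dz":-42,"roll":4,"claw":0.5},{"dx":-18,"dy":124,"dz":-42,"roll":6,"claw":0.5},{"dx":-22,"dy":151,"dz":-42,"roll":8,"claw":0.5},{"dx":-26,"dy":178,"dz":-42,"roll":10,"claw":0.5},{"dx":-31,"dy":205,"dz":-42,"roll":12,"claw":0.5},{"dx":-35,"dy":232,"dz":-42,"roll":13.5,"claw":0.5},{"dx":-39,"dy":258,"dz":-42,"roll":15,"claw":0.5},{"dx":-42,"dy":280,"dz":-42,"roll":15.5,"claw":0.5},{"dx":-45,"dy":298,"dz":-35,"roll":15.5,"claw":0.5},{"dx":-46,"dy":311,"dz":-20,"roll":15.5,"claw":0.5},{"dx":-47,"dy":317.5,"dz":-5,"roll":15.5,"claw":0.5},{"dx":-47,"dy":317.5,"dz":15,"roll":15.5,"claw":0.5},{"dx":-47,"dy":317.5,"dz":30,"roll":15.5,"claw":0.5},{"dx":-47,"dy":317.5,"dz":30,"roll":15.5,"claw":0.5}]'
python3 b.py
```

```text
t: 20.17
tool_pos: [0.5361, 0.2344, 0.1492]
eef_rot: [0.043, 0.999, -0.002, -0.003]
contact_force: [-0.6, 0.3, -2.4]
grip_width: 0.0504
grasp_force: 62.8
[0.53614457 0.2343596  0.14915291] 175.05831719757379
scene 2610 [582.9 229.8] [ 52.  140.7] 84.5 z 0.16392177623542645
 in tool x range -0.1174763145295543 0.02340371144643117 z slope 0.0096105721518936
side 3056 [532.6 236.9] [ 52.4 232.3] 84.7 z 0.1671813113643016
 in tool x range -0.11225401105972338 0.12001242786898039 z slope 0.003843046709676496
```

```bash
python3 -m crank '[{"dx":-2,"dy":0,"dz":5,"roll":0,"claw":0.5},{"dx":-4.5,"dy":0,"dz":10,"roll":0,"claw":0.5},{"dx":-4.5,"dy":0,"dz":14,"roll":0,"claw":0.5},{"dx":-4.5,"dy":0,"dz":14,"roll":0,"claw":0.5},{"dx":-4.5,"dy":0,"dz":14,"roll":0,"claw":0.5},{"dx":-4.5,"dy":0,"dz":14,"roll":0,"claw":0.5}]'
python3 b.py
python3 - <<'E'
from h import *
cv2.imwrite("pics/s3.png",cv2.resize(cam("scene")["image"][200:400,270:490],None,fx=2.7,fy=2.7,interpolation=cv2.INTER_CUBIC))
E
```

```text
t: 20.77
tool_pos: [0.5428, 0.2342, 0.1405]
eef_rot: [0.043, 0.999, 0.0, 0.0]
contact_force: [-0.0, -0.0, -1.8]
grip_width: 0.0507
grasp_force: 62.9
[0.54275001 0.23421743 0.14053532] 175.0197014592743
scene 2568 [589.4 229.6] [ 51.7 140.1] 84.8 z 0.15558783173894708
 in tool x range -0.11696778409899967 0.02314544266812299 z slope 0.003340118028701907
side 2932 [539.8 236.4] [ 52.5 233.9] 84.9 z 0.15621129546423163
 in tool x range -0.11375758399450793 0.12010511172445575 z slope 0.0012082869155612772
```

View pics/s3.png

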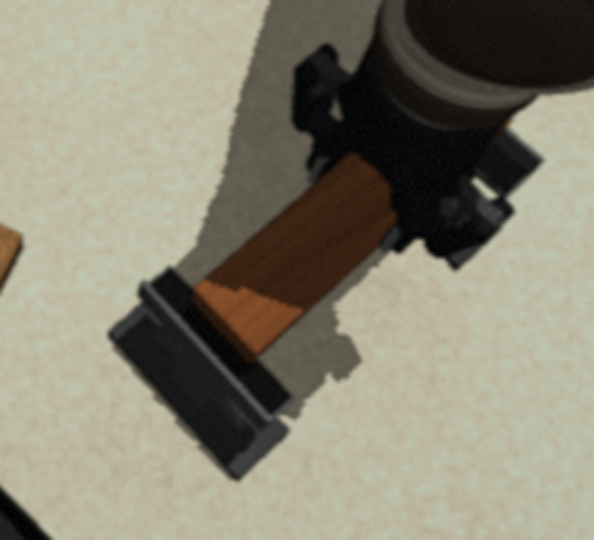

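The scene view shows the board above the rests, its end at crop (225,325) inside the sliding lip. It is about 2 mm too far along +x, so I'll trim that and go down slowly.

```bash
python3 -m crank '[{"dx":1,"dy":0,"dz":5,"roll":0,"claw":0.5},{"dx":2,"dy":0,"dz":10,"roll":0,"claw":0.5},{"dx":2,"dy":0,"dz":15,"roll":0,"claw":0.5},{"dx":2,"dy":0,"dz":19,"roll":0,"claw":0.5},{"dx":2,"dy":0,"dz":22,"roll":0,"claw":0.5},{"dx":2,"dy":0,"dz":22,"roll":0,"claw":0.5},{"dx":2,"dy":0,"dz":22,"roll":0,"claw":0.5}]'; for i in 1 2 3; do python3 -m crank '[{"dx":0,"dy":0,"dz":0.5,"roll":0,"claw":0.5},{"dx":0,"dy":0,"dz":1,"roll":0,"claw":0.5},{"dx":0,"dy":0,"dz":1,"roll":0,"claw":0.5}]'| grep -E "tool_pos|contact_force"; done
```

```text
t: 21.5
tool_pos: [0.5406, 0.2343, 0.118]
eef_rot: [0.043, 0.999, -0.0, -0.0]
contact_force: [-0.0, 0.0, -2.7]
grip_width: 0.0505
grasp_force: 62.9
tool_pos: [0.5408, 0.2344, 0.1174]
contact_force: [-0.1, 0.3, -1.1]
tool_pos: [0.5407, 0.2344, 0.1162]
contact_force: [0.3, -0.3, -1.5]
tool_pos: [0.5406, 0.2344, 0.1151]
contact_force: [1.0, -0.1, -1.2]
```

```bash
for i in 1 2 3 ; do python3 -m crank '[{"dx":0,"dy":0,"dz":0.5,"roll":0,"claw":0.5},{"dx":0,"dy":0,"dz":1,"roll":0,"claw":0.5},{"dx":0,"dy":0,"dz":1,"roll":0,"claw":0.5}]'| grep -E "tool_pos|contact_force"; done
```

```text
tool_pos: [0.5406, 0.2344, 0.1142]
contact_force: [0.8, -0.3, -2.1]
tool_pos: [0.5407, 0.2344, 0.1132]
contact_force: [-0.4, -0.7, -2.4]
tool_pos: [0.5407, 0.2344, 0.1122]
contact_force: [-0.3, -0.5, -1.4]
```

```bash
for i in 1 2 3 ; do python3 -m crank '[{"dx":0,"dy":0,"dz":0.3,"roll":0,"claw":0.5},{"dx":0,"dy":0,"dz":0.7,"roll":0,"claw":0.5},{"dx":0,"dy":0,"dz":0.7,"roll":0,"claw":0.5}]'| grep -E "tool_pos|contact_force"; done
```

```text
tool_pos: [0.5406, 0.2344, 0.1115]
contact_force: [0.4, 0.1, -1.8]
tool_pos: [0.5407, 0.2344, 0.1108]
contact_force: [0.1, -0.3, -2.8]
tool_pos: [0.5407, 0.2344, 0.1101]
contact_force: [-0.4, 0.5, -1.5]
```

```bash
for i in 1 2 3 ; do python3 -m crank '[{"dx":0,"dy":0,"dz":0.3,"roll":0,"claw":0.5},{"dx":0,"dy":0,"dz":0.7,"roll":0,"claw":0.5},{"dx":0,"dy":0,"dz":0.7,"roll":0,"claw":0.5}]'| grep -E "tool_pos|contact_force"; done
```

```text
tool_pos: [0.5407, 0.2344, 0.1094]
contact_force: [0.6, -0.0, -1.0]
tool_pos: [0.5407, 0.2344, 0.1092]
contact_force: [-1.0, -1.1, 3.0]
tool_pos: [0.5408, 0.2344, 0.1091]
contact_force: [-3.6, -2.7, 7.8]
```

```bash
python3 b.py; python3 -m crank '[{"dx":0,"dy":0,"dz":-0.5,"roll":0,"claw":0.6},{"dx":0,"dy":0,"dz":-0.5,"roll":0,"claw":0.65},{"dx":0,"dy":0,"dz":-0.5,"roll":0,"claw":0.7},{"dx":0,"dy":0,"dz":-0.5,"roll":0,"claw":0.85},{"dx":0,"dy":0,"dz":-0.5,"roll":0,"claw":1},{"dx":0,"dy":0,"dz":-0.5,"roll":0,"claw":1},{"dx":0,"dy":0,"dz":-5,"roll":0,"claw":1},{"dx":0,"dy":0,"dz":-20,"roll":0,"claw":1},{"dx":0,"dy":0,"dz":-45,"roll":0,"claw":1},{"dx":0,"dy":0,"dz":-80,"roll":0,"claw":1},{"dx":0,"dy":-30,"dz":-115,"roll":0,"claw":1},{"dx":0,"dy":-70,"dz":-120,"roll":0,"claw":1},{"dx":0,"dy":-110,"dz":-120,"roll":0,"claw":1},{"dx":0,"dy":-150,"dz":-120,"roll":0,"claw":1},{"dx":0,"dy":-180,"dz":-120,"roll":0,"claw":1},{"dx":0,"dy":-180,"dz":-120,"roll":0,"claw":1},{"dx":0,"dy":-180,"dz":-120,"roll":0,"claw":1}]'
python3 - <<'E'
from m import *
ims=[]
for n in("scene","side"):
    d=cam(n); W=cloud(d); b=d["image"].astype(int); m=(W[...,0]>0.38)&(W[...,0]<0.72)&(W[...,1]<0.33)&(W[...,1]>.14)
    rect(W,m&(b[...,2]>1.5*b[...,0]),.115,.14,n+" board"); rect(W,m&(b[...,2]<1.3*b[...,0]),.1,.13,n+" lip/rest")
    k=m&(b[...,2]>1.5*b[...,0])&(W[...,2]>.118)&(W[...,2]<.14); p=W[k]; A=np.c_[p[:,:2]-p[:,:2].mean(0),np.ones(len(p))]; print(np.linalg.lstsq(A,p[:,2],rcond=None)[0])
    ims.append(d["image"][190:400,250:500] if n=="scene" else d["image"][200:410,110:360])
cv2.imwrite("pics/f.png",cv2.resize(np.hstack(ims),None,fx=1.6,fy=1.6))
E
```

```text
[0.54077904 0.2343941  0.10914819] 175.02301829326404
scene 2378 [542.9 233.5] [ 52.  230.5] 85.1 z 0.12427304437334548
 in tool x range -0.11747606782149089 0.11306129697823278 z slope 0.0025028967691967355
side 2895 [538.5 237. ] [ 52.  235.6] 84.7 z 0.12482563084181036
 in tool x range -0.11517257481914862 0.12028858501419962 z slope -5.462261265178707e-05
t: 26.02
tool_pos: [0.5251, 0.0537, 0.2288]
eef_rot: [0.045, 0.999, 0.0, 0.0]
contact_force: [0.3, 0.0, 0.1]
grip_width: 0.0855
grasp_force: 0.0
scene board [396. 284.] 3948 ctr [539.8 233.8] size [ 52.3 236.5] ang 84.9 z 124.3
scene lip/rest [443. 245.] 753 ctr [424.5 243.7] size [109.6  30.8] ang 85.1 z 106.7
scene lip/rest [349. 330.] 831 ctr [656.7 223.4] size [109.9  29.6] ang 85.1 z 105.7
[-0.00104854 -0.00319613  0.1242975 ]
side board [229. 290.] 4076 ctr [538.4 237. ] size [ 52.7 235.3] ang 84.7 z 124.7
side lip/rest [169. 258.] 728 ctr [655.1 225.6] size [110.9  32.3] ang 84.9 z 107.9
side lip/rest [280. 334.] 832 ctr [422.5 246.6] size [110.5  29. ] ang 84.8 z 106.2
[-0.00154793 -0.01661336  0.12464361]
```

View pics/f.png

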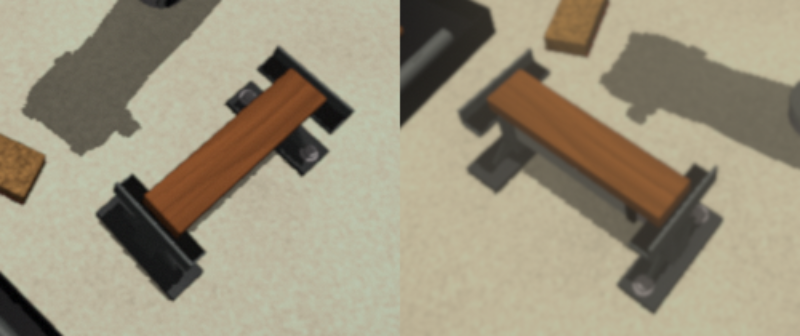

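The final view shows the board level along the tube on both ledges, with its ends at (165,215) and (310,85) in the left half, inside both lips. The gripper is clear.

```bash
python3 -c "
from bench import hand_in; print(hand_in())"
```

```text
the job is handed in; nothing more can be done
None
```

The rack is shortened by one hole, 46 mm, with the button out again; the longer board lies level on both rests between the lips, released, and the job is handed in at about 26 of the 64 s (no verdict came back).

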